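Pin the swing stop square on the welding fixture plate

ROBOT

A 6-joint arm with a two-finger parallel gripper is mounted at the origin on the work surface. World frame = base frame: x ahead of the robot, y to its left, z up, the work surface at z = 0. Lengths are in m, angles in degrees, forces in N, time in s.
With the tool pointing down it reaches from about 0.375 to 0.925 m from the base axis. Payload 5.7 kg.
Tool frame: the origin (TCP) lies at the very end of the fingers, on their centre line; the grasp point (between the pads) lies 19 mm behind it; z points along the fingers, y is the line along which they close (so a half turn about z gives the same grasp; the last joint's range is limited). The gripper opens to 88 mm and grips with 3 to 60 N. Pads are 20 mm wide; open, the fingers measure 115 mm over their backs; the gripper's body (75 mm by 178 mm) begins 61 mm behind the grasp point.
Start: joints at [59.754, 20.558, 86.54, -0, 72.909, -6.595], TCP at [0.241, 0.55, 0.223] pointing down, gripper open.
Joint ranges: [-170.27, 170.27], [-57.76, 135], [12.27, 136.19], [-55.21, 235.2], [11.17, 155.16], [-170.74, 170.74]. Speed limits (degrees/s): [136.94, 136.94, 180, 180, 180, 180].

INTERFACE

Orientations are given as [roll, pitch, yaw] about the fixed x, y, z axes, in that order (R = Rz(yaw) Ry(pitch) Rx(roll)).
In Python, from cell import telemetry, grab_frame, manip, models gives the robot as it stands.
- The arm moves only by the tool arm_command, never from a script. Its argument "plan" is one flat list of numbers, 7 for each row, row after row: the shift along the tool's x, y, z each as a share of 15 cm, from -1 to 1, then the turn, a rotation vector about the tool's x, y, z each as a share of 1.5 rad, from -1 to 1, then the opening, from -1 (shut) to 1 (fully open). A call has 1 to 20 rows; each row is the pose to reach, as a shift and turn from the pose commanded when the call began, along the tool's axes at that moment; what a row does not reach only later rows make up. A row lasts 1/10 s, in which the tool goes at most 50 mm and 8.59 degrees, less where a joint would pass 70% of its speed; a pose out of reach is approached as far as the arm can. A call with a number of a shift or a turn outside -1 to 1 is refused whole. A call with a gripper value outside its range is refused whole. The fingers move at their own pace and stop on an object; "grip_force" is the grip in N (left out, the last holds). Time passes only in rows, so rows that repeat a pose let the fingers close. It gives the time, the measured TCP pose, the force, the opening and the grip force at its end, in the units of the state.
- telemetry.read_state(): the state, without advancing time (a new reading comes with each control period).
- grab_frame(name): name is "side" or "top" or "wrist"; returns a dict with "color" (384x512x3 uint8, blue, green, red), "range_z" (384x512 float32, m along the optical axis (not along the pixel's ray), 0 where there is no reading), "mtx" (3x3 intrinsics, pixels), "extrinsics" (4x4, takes a point from camera to world coordinates). Camera axes: x right, y up, looking along -z (the intrinsics and any distortion apply to the point x, -y, -z); pixel columns grow to the right and rows downward; lengths in m; the calibration is good to about 2 mm. A picture is of the moment at which its call begins.
- manip.hand_in(): hands the job in; it is judged then, once.
Trained networks look in a picture, given as the dict that the camera call returned (one of the last four; its "shot" number tells which), for a name from the list of things; names that differ only in an ending like _2 or _b are one class to them, and where a whole thing is asked for, a point or a joint stands for the part that bears it (a point fixed in the world has none). Each returns a list of dicts, best first, with "score" (0 to 1); they miss things now and then, are a little off and sometimes report something else, mostly with a low value. They report only what shows in the picture. A call takes as long as a camera call. They do not tell look-alikes from the thing itself.
- models.boxes_of(picture, thing): "box" ([centre column, centre row, width, height] in pixels, round what is visible of it).
- models.pinpoint(picture, thing): "at" ([column, row] in pixels: a listed point, or the origin of a listed thing).
The state is a dict: "t": time; "joint_positions": joint angles; "joint_velocities": joint speeds; "effort": joint torques, N m; "ee_pos": TCP position; "orientation": TCP orientation; "ft_force": force on the tool from outside, world axes, zero at the start; "moment": the same for the moment, N m; "width": finger opening in m; "grasp_force": force on a finger pad.
Only numpy, scipy, OpenCV 4.12 (cv2) and the standard library are available. Lean on these libraries where they do the work, as an engineer would, in place of code of your own. Each camera call takes 0.05 s, during which the arm holds its last target. There are 200 camera calls.

TASK

Swing the loose stop bar round on its stud until it stands square to the back fence and the hole at its free end lies exactly over the plate hole beneath it, then push the long pin with the tall knurled head from the rack right down through both holes until its head sits on the bar. Finish by screwing the knurled nut on the stud clockwise until it stops tight; leave the other two pins in the rack and do not shift the square tube or the marker lying on the plate.

Things in the scene. Friction and masses are not known exactly. Their poses are not given: they have to be found in the camera images.
- plate: steel fixture plate on feet, fixed, 300 (x) by 400 (y) mm, its top 50 mm above the bench, 25 thick; 17.5 mm through holes on a 50 mm grid (x = -125, -75 .. 125, y = -175 .. 175 mm). Origin: centre, at bench height; z up. On its far edge (x = 105 to 145) a fence bar 16 mm high is screwed down; its two screw heads (x = 125, y = -125, 125) rise 28 mm above the plate.
- pivot (a point): on the axis of the upright 16 mm stud that stands in the plate, on which stop bar and nut turn; this point is at the height of the plate's top, axes as the plate's. The stud's top is 58 mm above the plate's top.
- plate_hole (a point): centre of the mouth of the plate hole to be used, at the plate's top: 150 mm from the stud along the plate's -x (towards the robot), in the same row of holes.
- stop (a joint): turn (rad) of the stop bar about the stud: 0 where its end hole lies exactly over plate_hole (bar square to the fence), growing as the free end swings to the plate's -y (anticlockwise from above); range -0.3 to 1.2, starts at 0.4 to 0.95. Stiff: about 3 N sideways at the end hole moves it and it stays where it is left.
- stop_hole (a point): centre of the 17.5 mm end hole of the stop bar, at its top; x axis along the bar towards the stud. The bar is dark flat steel 190 x 40 x 16 mm lying on the plate, from 20 mm behind the stud to 170 mm out; this hole is 150 mm out, another, not used, 75 mm out.
- nut (a joint): turn (rad) of the knurled nut on the stud; grows as it turns clockwise seen from above and stops hard, tight on the bar, at 4.0; starts at 1.3 to 2.2. It sinks 0.64 mm per rad. Round steel, 40 mm wide, 29 mm high; when tight its underside is on the bar's top. About 0.15 Nm turns it; it stays where it is left.
- nut_mid (a point): centre of the knurled nut, on the stud's axis, 14.5 mm above the nut's underside (about 31 to 33 mm above the plate's top).
- pin: the long steel pin, standing in the rack: shaft 16 mm wide and 52 mm long with a nose that tapers to 7 mm wide over the lowest 12 mm; above it a knurled round head 28 mm wide and 28 mm high. About 0.2 kg. Origin: centre of the nose's end, z up along the pin, so the head's underside is at z = 52 mm and its top at 80 mm.
- pin_collar (a point): on the pin's axis, at the underside of its head; it is 16 mm above the plate's top when the pin is fully home on the bar.
- rack: fixed grey sheet steel pin rack on the bench to the left of the plate, 220 (x) x 70 (y) mm, top 72 mm above the bench, with three 17.5 mm holes at x = -70, 0, 70 mm; the pins hang in them by their heads, in any order. Origin: centre, at bench height.
- disc_pin: short pin with a flat disc head, 40 mm wide and 10 mm high, in the rack; not to be used. Origin at the shaft's lower end, 26 mm under the head.
- tee_pin: short pin with a T-bar handle, 60 mm long, top 38 mm above the rack's top, in the rack; not to be used. Origin at the shaft's lower end, 26 mm under the collar.
- tube: offcut of 40 x 40 mm square steel tube, 100 mm long along its y, lying on the plate by the fence, left of the stud. Origin: centre of its underside. To be left where it is.
- marker: white marker pen, 110 mm long, 12 mm thick, lying on the plate at its right front. Origin: its middle, underside. To be left where it is.
There are look-alikes about, which are no part of the job. What is shaped like the pin but blue or purple is not meant.

How it is judged (in metres and radians):
On the way, in this order (a step that is already met when the one before it is completed fails the run):
1. the hole of the stop bar lies over the plate hole (horizontal distance between stop_hole and plate_hole below 0.004 m), for 0.1 s.
2. the long pin is through both holes, its head on the bar (horizontal distance between each of stop_hole, pin_collar and plate_hole below 0.004 m and z of pin_collar in the frame of plate_hole between 0.013 and 0.0185 m and angle between pin's own z axis and vertical below 0.08 rad), for 0.2 s.
3. the knurled nut is screwed tight with the pin in place (all of step 2 and value of joint nut above 3.88 rad), for 0.2 s.
At the end, for the whole second after the job is handed in: The bar's hole is within 4 mm of the plate hole; the long pin stands upright through both, its axis within 4 mm of the plate hole, its head seated on the bar (within 2.5 mm), released and at rest; the nut is within 0.12 rad (7 degrees) of its tight stop (all of step 3 and linear speed of pin below 0.02 m/s and contact force between the fingers and pin below 0.1 N); the robot touches nothing.
It fails at once if one of the other pins is taken out of the rack (distance of any of disc_pin, tee_pin from where it was at the start of the episode above 0.02 m).
It fails at once if the square tube is shifted (more than 10 mm) (distance of tube from where it was at the start of the episode above 0.01 m).
It fails at once if the marker on the plate is shifted (more than 15 mm) (distance of marker from where it was at the start of the episode above 0.015 m).
It also fails if it takes over 72 s, if anything falls off the work surface, if the arm or the gripper's body presses on something with over 40 N, if the wrist force passes 120 N, or if a joint passes its speed limit or range.

## Working session

There is one attempt and no reset: what is moved stays moved. The work goes in short steps, Python scripts to look and compute and a tool call to move; the robot and the scene stay as the last step left them, time stands still between calls to the robot, and variables do not carry over. Pictures are saved under pics/ and viewed, at most 10 in all, crops included, and the job is handed in when it is done.

Besides the shell and the picture viewer there is one more tool, called after "Emit:" as name(argument=value, ...) on one line, values as JSON. arm_command: Moves the arm, as the interface text tells. Its arguments: {"type":"object","properties":{"plan":{"type":"array","items":{"type":"number"}},"grip_force":{"type":"number"}},"required":["plan"]}

```bash
mkdir -p pics; cat > h.py <<'E'
import numpy as np, cv2, json
from cell import telemetry, grab_frame, manip, models
from scipy.spatial.transform import Rotation as Ro
def ray(f,px):
    K=f["mtx"];E=np.array(f["extrinsics"])
    d=np.array([(px[0]-K[0][2])/K[0][0],-(px[1]-K[1][2])/K[1][1],-1.])
    return E[:3,3],E[:3,:3]@d
def atz(f,px,z):
    o,d=ray(f,px);return o+d*(z-o[2])/d[2]
def dep(f,px):
    o,d=ray(f,px);c,r=int(round(px[0])),int(round(px[1]))
    w=f["range_z"][max(r-1,0):r+2,max(c-1,0):c+2];w=w[w>0]
    return o+d*np.median(w) if w.size else None
def cloud(f):
    K=f["mtx"];E=np.array(f["extrinsics"]);z=f["range_z"];h,w=z.shape
    u,v=np.meshgrid(np.arange(w),np.arange(h))
    P=np.stack([(u-K[0][2])/K[0][0]*z,-(v-K[1][2])/K[1][1]*z,-z],-1)
    return P@E[:3,:3].T+E[:3,3]
def tool(vec):
    R=Ro.from_euler('xyz',telemetry.read_state()["orientation"],degrees=True).as_matrix()
    return R.T@np.array(vec)/0.15
E
python3 - <<'E'
from h import *
np.set_printoptions(precision=4,suppress=True)
s=telemetry.read_state();print({k:np.round(v,4) for k,v in s.items()})
ims=[]
for n in("top","side"):
    f=grab_frame(n);ims.append(f["color"]);print(n,f["extrinsics"],f["mtx"])
    cv2.imwrite(f"pics/{n}0.png",cv2.resize(f["color"],(800,600)))
    for t in["pivot","plate_hole","stop_hole","nut_mid","pin","pin_collar","rack","plate","disc_pin","tee_pin","tube","marker"]:
        for r in models.pinpoint(f,t)[:3]:
            print(t,round(r["score"],2),np.round(r["at"],1),dep(f,r["at"]))
E
```

```text
{'t': np.float64(0.0), 'joint_positions': array([59.7517, 20.596 , 86.5988, -0.0026, 72.9075, -6.5948]), 'joint_velocities': array([ 0.0592, -0.0324,  0.09  ,  0.0141, -0.088 ,  0.0699]), 'effort': array([ -0.0009, -51.538 , -27.0718,   0.0676,   0.0352,  -0.0001]), 'ee_pos': array([0.2404, 0.549 , 0.2218]), 'orientation': array([-179.8981,   -0.0093,  156.3473]), 'ft_force': array([-0.2194,  0.0525, -0.0192]), 'moment': array([ 0.0336,  0.0012, -0.0076]), 'grasp_force': np.float64(0.0), 'width': np.float64(0.0879)}
top [[ 0.004   0.9855 -0.1697  0.3521]
 [-0.9999  0.0023 -0.0103  0.0795]
 [-0.0098  0.1697  0.9854  1.0358]
 [ 0.      0.      0.      1.    ]] [[376.5357   0.     258.4991]
 [  0.     376.5357 196.5519]
 [  0.       0.       1.    ]]
pivot 0.96 [298.4 152.5] [ 0.6298 -0.0134  0.095 ]
plate_hole 0.57 [300.  202.8] [ 0.5068 -0.0211  0.0399]
plate_hole 0.39 [172.1 209.7] [0.4794 0.3066 0.0985]
stop_hole 0.61 [336.9 189.8] [ 0.5404 -0.1186  0.0504]
nut_mid 0.73 [295.2 153.5] [ 0.6295 -0.0058  0.0871]
pin 0.67 [133.4 178.6] [0.5655 0.419  0.0705]
pin 0.66 [213.3 228.2] [0.43
[... 1022 characters left out ...]
54 ]
nut_mid 0.79 [335.1 214.8] [ 0.6439 -0.0257  0.0947]
pin 0.78 [215.4 188.5] [0.4418 0.2013 0.0084]
pin 0.53 [251.  134.7] [0.5518 0.3202 0.0729]
pin 0.5 [229.1 155.3] [0.4911 0.3007 0.0304]
pin_collar 0.54 [248.1 120.8] [0.5643 0.4212 0.0553]
pin_collar 0.5 [214.2 173.2] [0.4409 0.1975 0.0569]
pin_collar 0.45 [225.8 140.4] [0.4839 0.2987 0.0771]
rack 0.92 [230.2 164. ] [0.4931 0.2996 0.0036]
plate 0.83 [297.9 259.1] [ 0.553  -0.0922  0.0645]
plate 0.6 [334.5 214.7] [ 0.6428 -0.0254  0.0949]
disc_pin 0.54 [203.2 150.1] [0.4256 0.2826 0.0662]
tee_pin 0.49 [256.1 145.6] [0.5545 0.2707 0.0713]
tube 0.55 [314.3 191.7] [0.6306 0.0556 0.0875]
marker 0.88 [255.4 310.6] [ 0.4577 -0.1775  0.0607]
```

```bash
python3 - <<'E'
from h import *
f=grab_frame("top");cv2.imwrite("pics/top1.png",cv2.resize(f["color"][120:300,100:400],(800,480),interpolation=cv2.INTER_CUBIC))
f=grab_frame("side");cv2.imwrite("pics/side1.png",cv2.resize(f["color"][90:350,150:450],(690,598),interpolation=cv2.INTER_CUBIC))
E
```

```text
(no output)
```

View pics/top1.png

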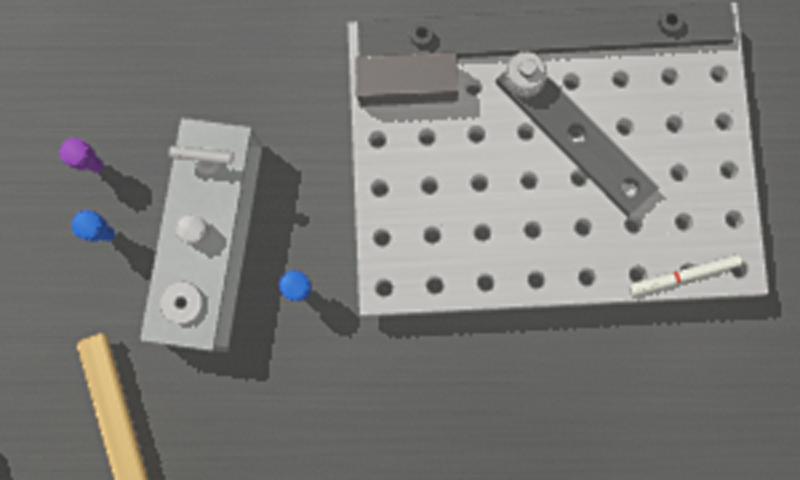

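View pics/side1.png

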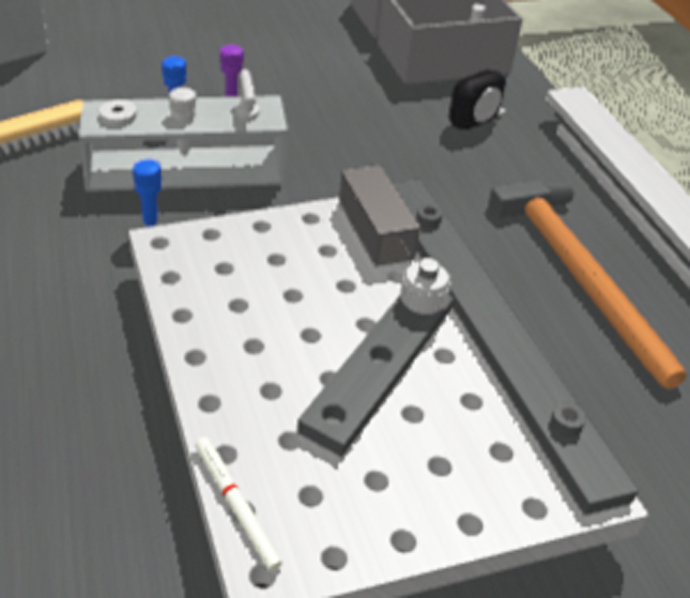

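The top crop shows the steel pin with the tall knurled head in the middle rack hole, at full-image (172,206). The other candidates are blue at (133,205), blue at (211,227) and purple at (128,178); they have the same shape but the wrong colour and stand outside the rack. The bar's end hole is at (336,190) and the nut at (297,146). Next I fit the plate hole grid.

```bash
cat > grid.py <<'E'
from h import *
from scipy.optimize import least_squares
def fit(f,x0):
    g=cv2.cvtColor(f["color"],cv2.COLOR_BGR2GRAY)
    P=cloud(f);K=4
    big=cv2.resize(g,None,fx=K,fy=K,interpolation=cv2.INTER_CUBIC)
    pts=[]
    th=cv2.threshold(big,110,255,cv2.THRESH_BINARY_INV)[1]
    n,l,st,ce=cv2.connectedComponentsWithStats(th)
    for i in range(1,n):
        c=(ce[i]+.5)/K-.5
        w,h,a=st[i][2]/K,st[i][3]/K,st[i][4]/K/K
        q=atz(f,c,.05); mm=np.linalg.norm(atz(f,c+[1,0],.05)-q)
        if 8e-3<w*mm<.021 and 6e-3<h*mm<.022 and .6<a/(w*h)<.95 and abs(w/h-1)<.6: pts.append(q[:2])
    pts=np.array(pts)
    def model(p):
        c,s=np.cos(p[2]),np.sin(p[2]);L=(pts-p[:2])@np.array([[c,-s],[s,c]])
        gx=np.clip(np.round((L[:,0]-.025)/.05)*.05+.025,-.125,.125);gy=np.clip(np.round((L[:,1]-.025)/.05)*.05+.025,-.175,.175)
        return L-np.c_[gx,gy]
    r=least_squares(lambda p:model(p).ravel(),x0,loss="soft_l1",f_scale=.002)
    return r.x,pts,model(r.x)
E
python3 - <<'E'
from grid import *
np.set_printoptions(precision=4,suppress=True)
for n in("top","side"):
    f=grab_frame(n)
    p,pts,res=fit(f,[.555,-.036,.03]);d=np.linalg.norm(res,axis=1)
    print(n,p,len(pts),np.sort(d)[:40])
    c,s=np.cos(p[2]),np.sin(p[2]);R=np.array([[c,-s],[s,c]])
    for y in(-.025,.025):print(y,"stud",p[:2]+R@[.075,y],"hole",p[:2]+R@[-.075,y])
    P=cloud(f)
    for nm,zl,c0,rad in(("studtop",(.1,.118),(.63,-.01),.06),("pinhead",(.095,.115),(.49,.302),.03)):
        m=(P[...,2]>zl[0])&(P[...,2]<zl[1])&(np.linalg.norm(P[...,:2]-c0,axis=-1)<rad)
        q=P[m];print(nm,len(q),q.mean(0) if len(q) else 0)
        if len(q):print(q.min(0),q.max(0))
    m=(P[...,2]>.061)&(P[...,2]<.072)&(np.linalg.norm(P[...,:2]-(.59,-.06),axis=-1)<.13)&(P[...,0]<.62)
    q=P[m][:,:2].astype(np.float32);print("bar",len(q),cv2.minAreaRect(q),P[m][:,2].mean())
    print([ (round(r["score"],2),atz(f,r["at"],.066)) for r in models.pinpoint(f,"stop_hole")[:2]])
    m=(P[...,2]>.066)&(P[...,2]<.077)&(np.linalg.norm(P[...,:2]-(.485,.3),axis=-1)<.13)
    q=P[m][:,:2].astype(np.float32);print("rack",len(q),cv2.minAreaRect(q))
E
```

```text
top [ 0.5724 -0.0384  0.0559] 33 [0.0001 0.0004 0.0004 0.0004 0.0005 0.0005 0.0006 0.0007 0.0008 0.0009
 0.0009 0.0009 0.001  0.001  0.001  0.001  0.0011 0.0011 0.0012 0.0012
 0.0012 0.0012 0.0013 0.0013 0.0013 0.0013 0.0014 0.0015 0.0016 0.0016
 0.0016 0.0018 0.1993]
-0.025 stud [ 0.6487 -0.0591] hole [ 0.4989 -0.0675]
0.025 stud [ 0.6459 -0.0092] hole [ 0.4961 -0.0176]
studtop 37 [ 0.6464 -0.0097  0.1067]
[ 0.6378 -0.0169  0.1011] [ 0.6545 -0.0036  0.1117]
pinhead 96 [0.4911 0.3098 0.0991]
[0.4785 0.2973 0.0951] [0.5046 0.3228 0.1032]
bar 694 ((0.577953577041626, -0.07541609555482864), (0.14896532893180847, 0.04123697057366371), 43.09547805786133) 0.06576005405708264
[(0.86, array([ 0.5388, -0.1092,  0.066 ])), (0.33, array([ 0.64  , -0.0075,  0.066 ]))]
rack 1905 ((0.489409863948822, 0.31499147415161133), (0.21446861326694489, 0.19422267377376556), 29.46367073059082)
side [0.6019 0.0186 0.54  ] 3 [0.0047 0.0152 0.024 ]
-0.025 stud [0.6791 0.0357] hole [ 0.5504 -0.0414]
0.025 stud [0.6534 0.0786] hole [0.5247 0.0015]
studtop 62 [ 0.6482 -0.0145  0.1055]
[ 0.6403 -0.0224  0.1007] [ 0.6569 -0.0033  0.1087]
pinhead 55 [0.492  0.3052 0.098 ]
[0.4788 0.2934 0.0956] [0.5055 0.3169 0.1007]
bar 1180 ((0.5790650844573975, -0.07878492772579193), (0.14859750866889954, 0.040821388363838196), 43.110504150390625) 0.06473789842528392
[(0.72, array([ 0.5381, -0.1177,  0.066 ]))]
rack 1330 ((0.4908555746078491, 0.30876708030700684), (0.21525545418262482, 0.19600875675678253), 30.21183967590332)
```

```bash
cat >> h.py <<'E'
def legs(p0,y0,p1,y1,n):
    """tool-down legs: per call shares x,y,z,rz to go from (p0,yaw0) to (p1,yaw1) in n calls"""
    p0,p1=np.array(p0),np.array(p1)
    for i in range(n):
        d=(p1-p0)/n; y=np.radians(y0+(y1-y0)*i/n); c,s=np.cos(y),np.sin(y)
        t=np.array([c*d[0]+s*d[1], s*d[0]-c*d[1], -d[2]])/.15
        print(np.round(t,3),"rz",round(-np.radians(y1-y0)/n/1.5,3),"rows>=",max(np.linalg.norm(d)/.05,abs(y1-y0)/n/8.59))
E
python3 -c "
from h import *
legs([.241,.55,.223],156.35,[.56,-.09,.223],43.5,5)"
```

```text
[-0.732 -0.611 -0.   ] rz 0.263 rows>= 2.8603803942832497
[-0.91  -0.283 -0.   ] rz 0.263 rows>= 2.8603803942832497
[-0.949  0.088 -0.   ] rz 0.263 rows>= 2.8603803942832497
[-0.843  0.445 -0.   ] rz 0.263 rows>= 2.8603803942832497
[-0.607  0.735 -0.   ] rz 0.263 rows>= 2.8603803942832497
```

Emit:
arm_command(plan=[-0.732, -0.611, 0, 0, 0, 0.263, 1, -0.732, -0.611, 0, 0, 0, 0.263, 1, -0.732, -0.611, 0, 0, 0, 0.263, 1])

```text
t: 1.9
ee_pos: [0.3049, 0.4199, 0.2226]
orientation: [-180.0, 0.0, 133.5]
ft_force: [0.9, -0.8, 0.1]
width: 0.0878
grasp_force: 0.0
```

Emit:
arm_command(plan=[-0.91, -0.283, 0, 0, 0, 0.263, 1, -0.91, -0.283, 0, 0, 0, 0.263, 1, -0.91, -0.283, 0, 0, 0, 0.263, 1])

```text
t: 2.2
ee_pos: [0.3689, 0.2916, 0.2229]
orientation: [180.0, 0.0, 110.8]
ft_force: [1.0, -0.0, 0.3]
width: 0.0877
grasp_force: 0.0
```

Emit:
arm_command(plan=[-0.949, 0.088, 0, 0, 0, 0.263, 1, -0.949, 0.088, 0, 0, 0, 0.263, 1, -0.949, 0.088, 0, 0, 0, 0.263, 1])

```text
t: 2.5
ee_pos: [0.4327, 0.1634, 0.223]
orientation: [179.9, 0.0, 88.2]
ft_force: [0.5, -0.1, -0.8]
width: 0.0879
grasp_force: 0.0
```

Emit:
arm_command(plan=[-0.843, 0.445, 0, 0, 0, 0.263, 1, -0.843, 0.445, 0, 0, 0, 0.263, 1, -0.843, 0.445, 0, 0, 0, 0.263, 1])

```text
t: 2.8
ee_pos: [0.4964, 0.0351, 0.223]
orientation: [179.9, -0.0, 65.6]
ft_force: [1.1, 0.0, -0.6]
width: 0.0876
grasp_force: 0.0
```

Emit:
arm_command(plan=[-0.607, 0.735, 0, 0, 0, 0.263, 1, -0.607, 0.735, 0, 0, 0, 0.263, 1, -0.607, 0.735, 0, 0, 0, 0.263, 1, -0.607, 0.735, 0, 0, 0, 0.263, 1, -0.607, 0.735, 0, 0, 0, 0.263, 1])

```text
t: 3.3
ee_pos: [0.5589, -0.0913, 0.2223]
orientation: [-180.0, 0.0, 43.3]
ft_force: [-0.1, -0.1, -0.6]
width: 0.0877
grasp_force: 0.0
```

```bash
python3 - <<'E'
from grid import *
np.set_printoptions(precision=4,suppress=True)
s=telemetry.read_state();print(s["t"],s["ee_pos"],s["orientation"],s["joint_positions"])
f=grab_frame("wrist");print(f["extrinsics"],f["mtx"])
cv2.imwrite("pics/w1.png",f["color"])
for t in("stop_hole","plate_hole","pivot","nut_mid"):
    z={"stop_hole":.066,"plate_hole":.05,"pivot":.05,"nut_mid":.082}[t]
    print(t,[(round(r["score"],2),np.round(r["at"],1),atz(f,r["at"],z)) for r in models.pinpoint(f,t)[:3]])
P=cloud(f);m=(P[...,2]>.061)&(P[...,2]<.071)&(np.linalg.norm(P[...,:2]-(.59,-.06),axis=-1)<.13)&(P[...,0]<.62)
print("bar",m.sum(),cv2.minAreaRect(P[m][:,:2].astype(np.float32)),P[m][:,2].mean())
try:
    p,pts,res=fit(f,[.572,-.038,.056]);print(p,len(pts),np.sort(np.linalg.norm(res,axis=1)))
except Exception as e:print(e)
E
```

```text
3.3 [ 0.5589 -0.0913  0.2223] [-179.9538    0.0121   43.2616] [-16.2778  17.8349  90.75     0.0137  71.461   30.4562]
[[ 0.685   0.7013  0.1975  0.6129]
 [-0.7286  0.6598  0.1841 -0.0405]
 [-0.0012 -0.27    0.9629  0.385 ]
 [ 0.      0.      0.      1.    ]] [[332.7352   0.     255.5469]
 [  0.     332.7352 191.2669]
 [  0.       0.       1.    ]]
stop_hole [(0.81, array([260.4, 203.8]), array([ 0.5413, -0.114 ,  0.066 ]))]
plate_hole [(0.62, array([163.5, 165.6]), array([ 0.4995, -0.0172,  0.05  ]))]
pivot [(0.88, array([259. ,  46.5]), array([ 0.6485, -0.0109,  0.05  ]))]
nut_mid [(0.63, array([258.4,  39.4]), array([ 0.6487, -0.0096,  0.082 ]))]
bar 5077 ((0.5787252187728882, -0.07588505744934082), (0.14864517748355865, 0.040051646530628204), 43.217281341552734) 0.06668434879735673
[ 0.5758 -0.0386  0.0563] 23 [0.0004 0.0004 0.0005 0.0005 0.0005 0.0005 0.0008 0.0008 0.0008 0.0009
 0.0009 0.0009 0.0009 0.0009 0.0011 0.0012 0.0012 0.0014 0.0015 0.0016
 0.0016 0.0017 0.0018]
```

View pics/w1.png

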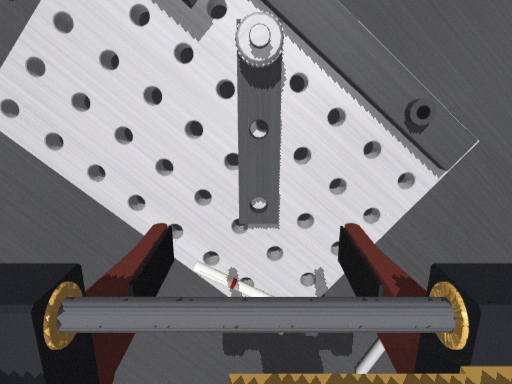

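The wrist view shows the bar with its end hole at (259,203) and the nut at (260,38). The fits agree: plate yaw is 3.2°, the stud is near (0.648,-0.0095) and the plate hole near (0.498,-0.018). I go down astride the bar.

Emit:
arm_command(plan=[0.028, 0.013, 0.95, 0, 0, 0, 1, 0.028, 0.013, 0.95, 0, 0, 0, 1, 0.028, 0.013, 0.95, 0, 0, 0, 1, 0.028, 0.013, 0.95, 0, 0, 0, 1, 0.028, 0.013, 0.95, 0, 0, 0, 1], grip_force=10)

```text
t: 4.05
ee_pos: [0.563, -0.0884, 0.0805]
orientation: [-179.9, 0.0, 43.4]
ft_force: [1.1, 0.1, 2.1]
width: 0.0877
grasp_force: 0.0
```

Emit:
arm_command(plan=[0, 0, 0.17, 0, 0, 0, 1, 0, 0, 0.17, 0, 0, 0, 1, 0, 0, 0.17, 0, 0, 0, 0, 0, 0, 0.17, 0, 0, 0, -0.3, 0, 0, 0.17, 0, 0, 0, -0.3, 0, 0, 0.17, 0, 0, 0, -0.3, 0, 0, 0.17, 0, 0, 0, -0.3, 0, 0, 0.17, 0, 0, 0, -0.3], grip_force=10)

```text
t: 4.85
ee_pos: [0.5634, -0.0892, 0.0548]
orientation: [180.0, 0.0, 43.3]
ft_force: [0.3, -0.2, 0.0]
width: 0.0433
grasp_force: 0.0
```

```bash
python3 - <<'E'
from h import *
np.set_printoptions(precision=4,suppress=True)
s=telemetry.read_state();print(s["ee_pos"],s["orientation"],s["width"],s["grasp_force"],s["ft_force"])
p=s["ee_pos"][:2];y=np.radians(s["orientation"][2]);st=np.array([.648,-.0095])
v=p-st;print(np.linalg.norm(v),np.degrees(np.arctan2(-v[1],-v[0])))
tot=np.degrees(np.arctan2(-v[1],-v[0]))-3.22
for i in range(1,8):
    a=-np.radians(tot*i/7);q=st+np.array([[np.cos(a),-np.sin(a)],[np.sin(a),np.cos(a)]])@v
    d=q-p;print(np.round([(np.cos(y)*d[0]+np.sin(y)*d[1])/.15,(np.sin(y)*d[0]-np.cos(y)*d[1])/.15,-a/1.5],3))
E
```

```text
[ 0.5634 -0.0892  0.0548] [179.9886   0.      43.3296] 0.043276525733954595 0.0 [ 0.35   -0.218   0.0292]
0.11625213348738807 43.28043798751994
[ 0.004 -0.077  0.067]
[ 0.016 -0.154  0.133]
[ 0.035 -0.229  0.2  ]
[ 0.061 -0.301  0.266]
[ 0.095 -0.371  0.333]
[ 0.135 -0.437  0.4  ]
[ 0.182 -0.499  0.466]
```

Emit:
arm_command(plan=[0, 0, 0, 0, 0, 0, -0.3, 0, 0, 0, 0, 0, 0, -0.3, 0, 0, 0, 0, 0, 0, -0.3, 0.004, -0.077, 0, 0, 0, 0.067, -0.3, 0.016, -0.154, 0, 0, 0, 0.133, -0.3, 0.035, -0.229, 0, 0, 0, 0.2, -0.3, 0.061, -0.301, 0, 0, 0, 0.266, -0.3, 0.095, -0.371, 0, 0, 0, 0.333, -0.3, 0.135, -0.437, 0, 0, 0, 0.4, -0.3, 0.182, -0.499, 0, 0, 0, 0.466, -0.3, 0.182, -0.499, 0, 0, 0, 0.466, -0.3, 0.182, -0.499, 0, 0, 0, 0.466, -0.3, 0.182, -0.499, 0, 0, 0, 0.466, -0.3], grip_force=15)

```text
t: 6.15
ee_pos: [0.5327, -0.016, 0.0548]
orientation: [-180.0, -0.1, 3.3]
ft_force: [3.8, 0.5, -1.4]
width: 0.0395
grasp_force: 15.1
```

```bash
cat > look.py <<'E'
from grid import *
np.set_printoptions(precision=4,suppress=True)
s=telemetry.read_state();print(s["t"],s["ee_pos"],s["orientation"],s["width"],s["grasp_force"],s["ft_force"])
def bar(n):
    f=grab_frame(n);P=cloud(f)
    m=(P[...,2]>.061)&(P[...,2]<.071)&(P[...,0]<.615)&(P[...,0]>.46)&(abs(P[...,1]+.02)<.05)
    (c,sz,a)=cv2.minAreaRect(P[m][:,:2].astype(np.float32));print(n,m.sum(),c,sz,a)
    print([(round(r["score"],2),np.round(r["at"],1),atz(f,r["at"],.066)) for r in models.pinpoint(f,"stop_hole")[:2]])
    return f
E
python3 - <<'E'
from look import *
f=bar("wrist");cv2.imwrite("pics/w2.png",f["color"])
bar("top")
E
```

```text
6.15 [ 0.5327 -0.016   0.0548] [-179.9832   -0.0869    3.3444] 0.03953600860849874 15.064960420131683 [ 3.7886  0.4657 -1.4095]
wrist 18874 (0.5462157726287842, -0.014934748411178589) (0.13754509389400482, 0.057544440031051636) 0.00674458360299468
[(0.64, array([257.1, 293.9]), array([ 0.5091, -0.0177,  0.066 ]))]
top 38 (0.5182203054428101, -0.01847986876964569) (0.016857711598277092, 0.03152458742260933) 1.3964670896530151
[(0.36, array([298.4, 202.5]), array([ 0.5036, -0.0143,  0.066 ]))]
```

View pics/w2.png

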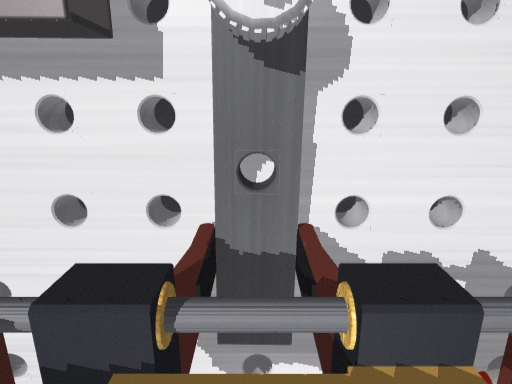

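The wrist view shows the bar gripped square to the fence, with its middle hole at (257,168) and the nut at the top. I release, rise and check where the end hole lies.

Emit:
arm_command(plan=[0, 0, 0, 0, 0, 0, 0.3, 0, 0, 0, 0, 0, 0, 0.3, 0, 0, 0, 0, 0, 0, 0.3, 0, 0, 0, 0, 0, 0, 0.3, -0.2, 0, -0.3, 0, 0, 0, 1, -0.4, 0, -0.6, 0, 0, 0, 1, -0.5, 0, -0.9, 0, 0, 0, 1, -0.5, 0, -0.9, 0, 0, 0, 1, -0.5, 0, -0.9, 0, 0, 0, 1])

```text
t: 7.25
ee_pos: [0.4576, -0.0205, 0.1911]
orientation: [179.9, -0.2, 3.3]
ft_force: [0.4, 0.5, -0.2]
width: 0.0872
grasp_force: 0.0
```

```bash
python3 - <<'E'
from look import *
f=bar("wrist");cv2.imwrite("pics/w3.png",f["color"])
p,pts,res=fit(f,[.574,-.038,.056]);print(p,len(pts));c,s=np.cos(p[2]),np.sin(p[2]);R=np.array([[c,-s],[s,c]])
print("hole",p[:2]+R@[-.075,.025],"stud",p[:2]+R@[.075,.025])
print([(r["score"],atz(f,r["at"],.05)) for r in models.pinpoint(f,"plate_hole")[:2]])
u=np.array(models.pinpoint(f,"stop_hole")[0]["at"]).astype(int)
cv2.imwrite("pics/w3c.png",cv2.resize(f["color"][max(u[1]-60,0):u[1]+60,u[0]-80:u[0]+80],(800,600),interpolation=cv2.INTER_CUBIC))
E
```

```text
7.25 [ 0.4576 -0.0205  0.1911] [179.9391  -0.2005   3.2779] 0.08720671051776682 0.0 [ 0.3636  0.5385 -0.2324]
wrist 7147 (0.541851282119751, -0.015165302902460098) (0.12682051956653595, 0.04012304171919823) 2.451502561569214
[(0.95, array([254.5, 137.9]), array([ 0.4988, -0.0169,  0.066 ]))]
[ 0.575  -0.0391  0.0563] 17
hole [ 0.4987 -0.0184] stud [ 0.6484 -0.0099]
[(0.97, array([ 0.5019, -0.0185,  0.05  ]))]
```

View pics/w3c.png

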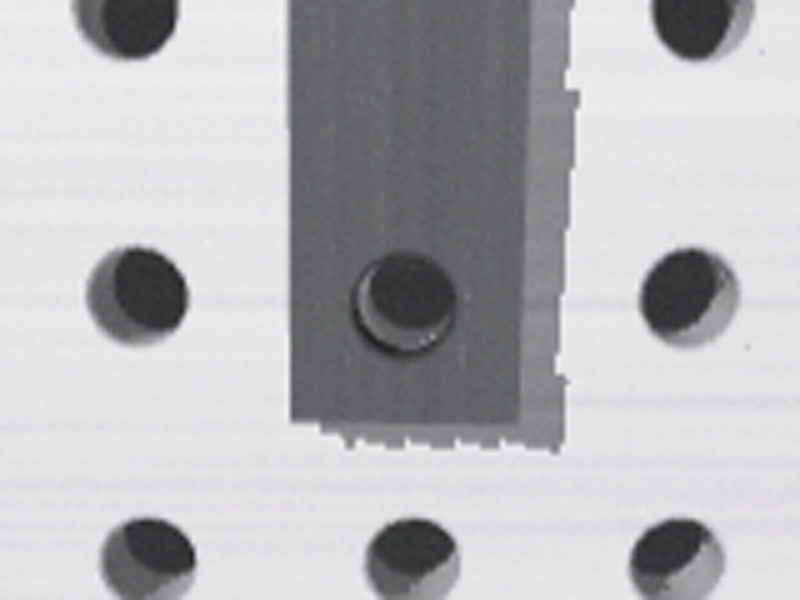

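The crop shows the bar's end hole at (405,303) and the plate hole visible beneath it. It is about 1.6 mm off, which is within tolerance, and the pin's taper will take up the rest. Next is the pin.

```bash
python3 -c "
from h import *
legs([.4576,-.0205,.191],3.28,[.452,.312,.2],-8.5,3)"
```

```text
[ 0.03  -0.738 -0.02 ] rz 0.046 rows>= 2.217792796653666
[-0.021 -0.739 -0.02 ] rz 0.046 rows>= 2.217792796653666
[-0.071 -0.736 -0.02 ] rz 0.046 rows>= 2.217792796653666
```

Emit:
arm_command(plan=[0.03, -0.738, -0.02, 0, 0, 0.046, 1, 0.03, -0.738, -0.02, 0, 0, 0.046, 1, 0.03, -0.738, -0.02, 0, 0, 0.046, 1])

```text
t: 7.75
ee_pos: [0.4542, 0.0941, 0.1912]
orientation: [-179.9, 0.2, -0.5]
ft_force: [-0.3, -0.4, -0.3]
width: 0.0877
grasp_force: 0.0
```

Emit:
arm_command(plan=[-0.021, -0.739, -0.02, 0, 0, 0.046, 1, -0.021, -0.739, -0.02, 0, 0, 0.046, 1, -0.021, -0.739, -0.02, 0, 0, 0.046, 1])

```text
t: 8.05
ee_pos: [0.453, 0.205, 0.1945]
orientation: [-180.0, 0.1, -4.4]
ft_force: [0.2, -0.6, 0.1]
width: 0.0879
grasp_force: 0.0
```

Emit:
arm_command(plan=[-0.071, -0.736, -0.02, 0, 0, 0.046, 1, -0.071, -0.736, -0.02, 0, 0, 0.046, 1, -0.071, -0.736, -0.02, 0, 0, 0.046, 1, -0.071, -0.736, -0.02, 0, 0, 0.046, 1, -0.071, -0.736, -0.02, 0, 0, 0.046, 1])

```text
t: 8.55
ee_pos: [0.4511, 0.3107, 0.1976]
orientation: [179.9, 0.1, -8.5]
ft_force: [-0.5, -0.6, -0.6]
width: 0.0878
grasp_force: 0.0
```

```bash
python3 - <<'E'
from look import *
f=grab_frame("wrist");cv2.imwrite("pics/w4.png",f["color"]);P=cloud(f)
m=(P[...,2]>.0965)&(P[...,2]<.105)&(np.linalg.norm(P[...,:2]-(.4915,.307),axis=-1)<.03)
q=P[m];print(len(q),cv2.minEnclosingCircle(q[:,:2].astype(np.float32)),q.mean(0))
m=(P[...,2]>.068)&(P[...,2]<.076)&(np.linalg.norm(P[...,:2]-(.49,.307),axis=-1)<.15)
q=P[m];print("rack",cv2.minAreaRect(q[:,:2].astype(np.float32)),q[:,2].mean())
for t,z in(("pin_collar",.072),("disc_pin",.046),("tee_pin",.046)):print(t,[(round(r["score"],2),np.round(r["at"]),atz(f,r["at"],z)) for r in models.pinpoint(f,t)[:2]])
E
```

```text
8.55 [0.4511 0.3107 0.1976] [179.8601   0.09    -8.5496] 0.08776765566163651 0.0 [-0.5257 -0.6242 -0.5877]
984 ((0.49237117171287537, 0.3103829026222229), 0.014337118715047836) [0.4927 0.3104 0.1002]
rack ((0.49575668573379517, 0.32164818048477173), (0.2392478883266449, 0.18382154405117035), 22.620479583740234) 0.07270048143312056
pin_collar [(0.98, array([248., 136.]), array([0.4937, 0.3114, 0.072 ])), (0.94, array([138., 146.]), array([0.4993, 0.4068, 0.072 ]))]
disc_pin [(0.86, array([254., 206.]), array([0.422 , 0.3173, 0.046 ]))]
tee_pin []
```

View pics/w4.png

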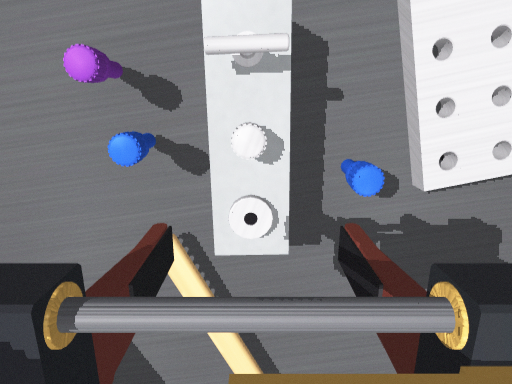

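The wrist view shows the steel pin with its tall knurled head at (249,141) in the middle rack hole. The disc pin is at (250,217), the T pin at (247,44), and the blue and purple ones stand outside the rack at (128,148), (366,178) and (86,63). I take the steel one.

Emit:
arm_command(plan=[0.273, -0.039, 0, 0, 0, 0, 1, 0.273, -0.039, 0.3, 0, 0, 0, 1, 0.273, -0.039, 0.6, 0, 0, 0, 1, 0.273, -0.039, 0.8, 0, 0, 0, 1, 0.273, -0.039, 0.8, 0, 0, 0, 1, 0.273, -0.039, 0.8, 0, 0, 0, 1, 0.273, -0.039, 0.8, 0, 0, 0, 0, 0.273, -0.039, 0.8, 0, 0, 0, -0.6, 0.273, -0.039, 0.8, 0, 0, 0, -0.6, 0.273, -0.039, 0.8, 0, 0, 0, -0.6, 0.273, -0.039, 0.8, 0, 0, 0, -0.6, 0.273, -0.039, 0.8, 0, 0, 0, -0.6, 0.273, -0.039, 0.8, 0, 0, 0, -0.6, 0.273, -0.039, 0.8, 0, 0, 0, -0.6], grip_force=35)

```text
t: 10.15
ee_pos: [0.4926, 0.311, 0.0786]
orientation: [179.9, 0.0, -8.5]
ft_force: [-0.8, -7.7, 6.0]
width: 0.0276
grasp_force: 30.2
```

```bash
python3 - <<'E'
from look import *
legs([.492,.310,.16],-8.5,[.4985,-.018,.16],3.2,3)
E
```

```text
10.15 [0.4926 0.311  0.0786] [179.8816   0.0276  -8.5379] 0.027593000906355417 30.235815346240997 [-0.795  -7.695   6.0371]
[ 0.122  0.719 -0.   ] rz -0.045 rows>= 2.1870959944384905
[ 0.073  0.725 -0.   ] rz -0.045 rows>= 2.1870959944384905
[ 0.023  0.729 -0.   ] rz -0.045 rows>= 2.1870959944384905
```

Emit:
arm_command(plan=[0, 0, -0.2, 0, 0, 0, -0.6, 0, 0, -0.4, 0, 0, 0, -0.6, 0, 0, -0.56, 0, 0, 0, -0.6, 0, 0, -0.56, 0, 0, 0, -0.6, 0, 0, -0.56, 0, 0, 0, -0.6])

```text
t: 10.65
ee_pos: [0.4927, 0.3119, 0.1622]
orientation: [180.0, -0.0, -8.6]
ft_force: [-1.0, 0.4, -2.8]
width: 0.0273
grasp_force: 35.0
```

Emit:
arm_command(plan=[0.06, 0.36, 0, 0, 0, -0.022, -0.6, 0.122, 0.719, 0, 0, 0, -0.045, -0.6, 0.122, 0.719, 0, 0, 0, -0.045, -0.6])

```text
t: 10.95
ee_pos: [0.4925, 0.1983, 0.1603]
orientation: [179.8, 0.3, -4.8]
ft_force: [-0.4, 0.4, -1.1]
width: 0.0276
grasp_force: 35.0
```

Emit:
arm_command(plan=[0.04, 0.36, 0, 0, 0, -0.022, -0.6, 0.073, 0.725, 0, 0, 0, -0.045, -0.6, 0.073, 0.725, 0, 0, 0, -0.045, -0.6])

```text
t: 11.25
ee_pos: [0.4955, 0.0895, 0.161]
orientation: [179.9, 0.2, -1.0]
ft_force: [0.2, 0.4, -1.3]
width: 0.0271
grasp_force: 35.0
```

Emit:
arm_command(plan=[0.012, 0.36, 0, 0, 0, -0.022, -0.6, 0.023, 0.729, 0, 0, 0, -0.045, -0.6, 0.023, 0.729, 0, 0, 0, -0.045, -0.6, 0.023, 0.729, 0, 0, 0, -0.045, -0.6, 0.023, 0.729, 0, 0, 0, -0.045, -0.6])

```text
t: 11.75
ee_pos: [0.4982, -0.0147, 0.1619]
orientation: [-179.9, 0.1, 3.0]
ft_force: [0.2, 0.2, -2.8]
width: 0.0271
grasp_force: 35.0
```

```bash
python3 - <<'E'
from look import *
f=grab_frame("wrist");P=cloud(f);cv2.imwrite("pics/w5.png",f["color"])
f=grab_frame("side");cv2.imwrite("pics/s5.png",cv2.resize(f["color"][120:300,180:380],(660,594),interpolation=cv2.INTER_CUBIC))
E
```

```text
11.75 [ 0.4982 -0.0147  0.1619] [-179.9258    0.0922    2.9742] 0.027112549877336235 34.99939441680908 [ 0.1551  0.155  -2.7625]
```

View pics/s5.png

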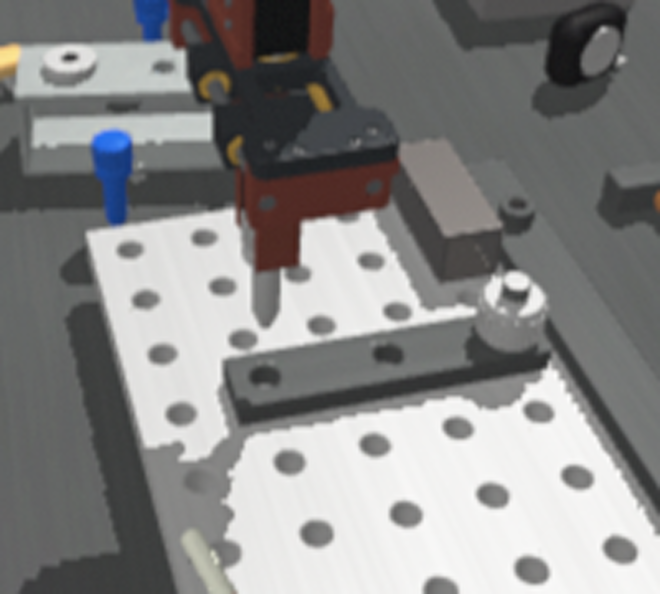

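The side view shows the steel pin held upright above and beside the bar's end hole, with the end hole at crop (265,377). The rack's middle hole is empty and the disc pin is still in place. I correct 3 mm in y and lower.

Emit:
arm_command(plan=[0.002, 0.022, 0, 0, 0, 0, -0.6, 0.002, 0.022, 0.1, 0, 0, 0, -0.6, 0.002, 0.022, 0.2, 0, 0, 0, -0.6, 0.002, 0.022, 0.25, 0, 0, 0, -0.6, 0.002, 0.022, 0.3, 0, 0, 0, -0.6, 0.002, 0.022, 0.3, 0, 0, 0, -0.6, 0.002, 0.022, 0.3, 0, 0, 0, -0.6])

```text
t: 12.55
ee_pos: [0.4994, -0.0192, 0.1178]
orientation: [180.0, -0.0, 3.0]
ft_force: [0.5, 0.5, -1.0]
width: 0.0273
grasp_force: 35.0
```

Emit:
arm_command(plan=[-0.003, -0.004, 0.03, 0, 0, 0, -0.6, -0.003, -0.004, 0.06, 0, 0, 0, -0.6, -0.003, -0.004, 0.09, 0, 0, 0, -0.6, -0.003, -0.004, 0.12, 0, 0, 0, -0.6, -0.003, -0.004, 0.12, 0, 0, 0, -0.6])

```text
t: 13.05
ee_pos: [0.4983, -0.0185, 0.0989]
orientation: [-180.0, 0.1, 3.0]
ft_force: [0.2, 2.3, -2.6]
width: 0.0275
grasp_force: 35.0
```

Emit:
arm_command(plan=[0, 0, 0.03, 0, 0, 0, -0.6, 0, 0, 0.06, 0, 0, 0, -0.6, 0, 0, 0.09, 0, 0, 0, -0.6, 0, 0, 0.11, 0, 0, 0, -0.6, 0, 0, 0.11, 0, 0, 0, -0.6])

```text
t: 13.55
ee_pos: [0.4984, -0.0187, 0.0826]
orientation: [-180.0, 0.0, 3.0]
ft_force: [-0.4, 2.7, -3.3]
width: 0.0275
grasp_force: 35.0
```

Emit:
arm_command(plan=[0, 0, 0.03, 0, 0, 0, -0.6, 0, 0, 0.05, 0, 0, 0, -0.6, 0, 0, 0.06, 0, 0, 0, -0.6, 0, 0, 0.07, 0, 0, 0, -0.6, 0, 0, 0.075, 0, 0, 0, -0.6, 0, 0, 0.075, 0, 0, 0, -0.6])

```text
t: 14.15
ee_pos: [0.4987, -0.0188, 0.0725]
orientation: [180.0, -0.0, 3.0]
ft_force: [-3.6, 3.1, 6.9]
width: 0.0274
grasp_force: 35.0
```

The head is meeting the bar (fz +7 N). I press 1 mm further, release, rise and check.

Emit:
arm_command(plan=[0, 0, 0.007, 0, 0, 0, -0.6, 0, 0, 0.007, 0, 0, 0, -0.6, 0, 0, 0.007, 0, 0, 0, 0.2, 0, 0, 0.007, 0, 0, 0, 0.2, 0, 0, 0.007, 0, 0, 0, 0.2, 0, 0, 0, 0, 0, 0, 0.2, 0, 0, 0, 0, 0, 0, 0.2, 0, 0, -0.3, 0, 0, 0, 0.6, 0, 0, -0.6, 0, 0, 0, 1, 0, 0, -0.8, 0, 0, 0, 1, 0, 0, -0.8, 0, 0, 0, 1, 0, 0, -0.8, 0, 0, 0, 1])

```text
t: 15.35
ee_pos: [0.499, -0.0189, 0.1922]
orientation: [180.0, -0.1, 3.0]
ft_force: [-0.3, 0.0, -0.7]
width: 0.0867
grasp_force: 0.0
```

```bash
python3 - <<'E'
from look import *
f=grab_frame("wrist");P=cloud(f);cv2.imwrite("pics/w6.png",f["color"])
m=(P[...,2]>.088)&(P[...,2]<.115)&(np.linalg.norm(P[...,:2]-(.499,-.018),axis=-1)<.03)
q=P[m];print("pin head",len(q),cv2.minEnclosingCircle(q[:,:2].astype(np.float32)),np.median(q[:,2]))
m=(P[...,2]>.103)&(P[...,2]<.113)&(np.linalg.norm(P[...,:2]-(.648,-.01),axis=-1)<.025)
q=P[m];print("stud",len(q),cv2.minEnclosingCircle(q[:,:2].astype(np.float32)))
m=(P[...,2]>.09)&(P[...,2]<.102)&(np.linalg.norm(P[...,:2]-(.648,-.01),axis=-1)<.03)
q=P[m];print("nut",len(q),cv2.minEnclosingCircle(q[:,:2].astype(np.float32)),np.median(q[:,2]))
E
```

```text
15.35 [ 0.499  -0.0189  0.1922] [179.9709  -0.076    3.0257] 0.0866935577463545 0.0 [-0.2822  0.0333 -0.7209]
pin head 899 ((0.4987363815307617, -0.018565380945801735), 0.014504806138575077) 0.09437793257396165
stud 0 ((0.0, 0.0), 0.0)
nut 680 ((0.6393239498138428, -0.011080577969551086), 0.018249478191137314) 0.09630378602779768
```

The pin is seated: its head top is at z=0.0944 and its axis at (0.4987,-0.0186). From that the stud is at (0.6485,-0.0102). I go to the nut, turning yaw to about 93° so there is 165° of clockwise travel.

```bash
python3 -c "
from h import *
legs([.499,-.0189,.1925],3.0,[.6485,-.0102,.1725],93,2)"
```

```text
[ 0.499 -0.003  0.067] rz -0.524 rows>= 5.238649592549476
[0.355 0.351 0.067] rz -0.524 rows>= 5.238649592549476
```

Emit:
arm_command(plan=[0.499, -0.003, 0.067, 0, 0, -0.524, 0.36, 0.499, -0.003, 0.067, 0, 0, -0.524, 0.36, 0.499, -0.003, 0.067, 0, 0, -0.524, 0.36, 0.499, -0.003, 0.067, 0, 0, -0.524, 0.36, 0.499, -0.003, 0.067, 0, 0, -0.524, 0.36, 0.499, -0.003, 0.067, 0, 0, -0.524, 0.36])

```text
t: 16.0
ee_pos: [0.5719, -0.0142, 0.1793]
orientation: [-179.8, 0.2, 48.3]
ft_force: [-0.4, -0.6, -0.1]
width: 0.0596
grasp_force: 0.0
```

Emit:
arm_command(plan=[0.355, 0.351, 0.067, 0, 0, -0.524, 0.36, 0.355, 0.351, 0.067, 0, 0, -0.524, 0.36, 0.355, 0.351, 0.067, 0, 0, -0.524, 0.36, 0.355, 0.351, 0.067, 0, 0, -0.524, 0.36, 0.355, 0.351, 0.067, 0, 0, -0.524, 0.36, 0.355, 0.351, 0.067, 0, 0, -0.524, 0.36, 0.355, 0.351, 0.067, 0, 0, -0.524, 0.36, 0.355, 0.351, 0.067, 0, 0, -0.524, 0.36])

```text
t: 16.8
ee_pos: [0.6472, -0.0099, 0.1701]
orientation: [-179.8, -0.0, 93.0]
ft_force: [0.8, 0.1, 0.1]
width: 0.0594
grasp_force: 0.0
```

```bash
python3 -c "
from look import *
p=s['ee_pos'];y=s['orientation'][2];print(s['joint_positions'])
legs(p,y,[.6485,-.0102,.0715],93,1)"
```

```text
16.8 [ 0.6472 -0.0099  0.1701] [-179.8342   -0.0226   93.0149] 0.05935810507638048 0.0 [0.7822 0.0642 0.0729]
[-6.9812 27.1791 83.599  -0.007  69.3892 -9.9937]
[-0.003  0.008  0.657] rz 0.0 rows>= 1.9713815290454724
```

Emit:
arm_command(plan=[-0.002, 0.006, 0.2, 0, 0, 0, 0.36, -0.002, 0.006, 0.4, 0, 0, 0, 0.36, -0.002, 0.006, 0.55, 0, 0, 0, 0.36, -0.002, 0.006, 0.65, 0, 0, 0, 0.36, -0.002, 0.006, 0.65, 0, 0, 0, 0.36, -0.002, 0.006, 0.65, 0, 0, 0, 0.36], grip_force=30)

```text
t: 17.4
ee_pos: [0.6493, -0.0103, 0.0745]
orientation: [-180.0, 0.0, 93.1]
ft_force: [1.1, 0.3, 0.5]
width: 0.0597
grasp_force: 0.0
```

Emit:
arm_command(plan=[0, 0, 0, 0, 0, 0, -0.3, 0, 0, 0, 0, 0, 0, -0.3, 0, 0, 0, 0, 0, 0, -0.3, 0, 0, 0, 0, 0, 0, -0.3, 0, 0, 0, 0, 0, 0, -0.3, 0, 0, 0, 0, 0, 0, -0.3], grip_force=30)

```text
t: 18.0
ee_pos: [0.6484, -0.0103, 0.0752]
orientation: [-180.0, 0.0, 93.1]
ft_force: [-4.0, -0.5, 5.6]
width: 0.0395
grasp_force: 30.0
```

Emit:
arm_command(plan=[0, 0, 0, 0, 0, 0.08, -0.3, 0, 0, 0.001, 0, 0, 0.16, -0.3, 0, 0, 0.002, 0, 0, 0.24, -0.3, 0, 0, 0.002, 0, 0, 0.32, -0.3, 0, 0, 0.003, 0, 0, 0.4, -0.3, 0, 0, 0.003, 0, 0, 0.48, -0.3, 0, 0, 0.004, 0, 0, 0.56, -0.3, 0, 0, 0.004, 0, 0, 0.64, -0.3, 0, 0, 0.005, 0, 0, 0.72, -0.3, 0, 0, 0.005, 0, 0, 0.8, -0.3])

```text
t: 19.0
ee_pos: [0.649, -0.0107, 0.0745]
orientation: [179.9, 0.0, 24.1]
ft_force: [-1.5, -1.7, 4.6]
width: 0.0394
grasp_force: 30.0
```

```bash
python3 -c "
from look import *
print(s['moment'],s['joint_positions'])"
```

```text
19.0 [ 0.649  -0.0107  0.0745] [179.9452   0.0091  24.0857] 0.03944606403309652 29.996357560157776 [-1.4747 -1.6902  4.6378]
[-0.261   0.4848  0.1979] [-7.0044 33.1596 88.3406 -0.0605 58.4793 58.9415]
```

Emit:
arm_command(plan=[0, 0, 0, 0, 0, 0.08, -0.3, 0, 0, 0.001, 0, 0, 0.16, -0.3, 0, 0, 0.001, 0, 0, 0.24, -0.3, 0, 0, 0.002, 0, 0, 0.32, -0.3, 0, 0, 0.003, 0, 0, 0.4, -0.3])

```text
t: 19.5
ee_pos: [0.6491, -0.011, 0.0741]
orientation: [179.9, -0.0, -10.3]
ft_force: [-2.8, -3.4, 5.3]
width: 0.0394
grasp_force: 30.0
```

```bash
python3 -c "
from look import *
print(s['moment'],s['joint_positions'])"
```

```text
19.5 [ 0.6491 -0.011   0.0741] [179.9234  -0.0348 -10.291 ] 0.03944635930903158 29.996739327907562 [-2.7975 -3.3937  5.2556]
[-0.3299  0.5527  0.1841] [-7.0171 33.1871 88.3533 -0.0921 58.4292 93.3222]
```

Emit:
arm_command(plan=[0, 0, 0, 0, 0, 0.08, -0.3, 0, 0, 0.001, 0, 0, 0.16, -0.3, 0, 0, 0.001, 0, 0, 0.2, -0.3, 0, 0, 0.001, 0, 0, 0.24, -0.3])

```text
t: 19.9
ee_pos: [0.649, -0.0112, 0.0739]
orientation: [179.9, -0.1, -30.8]
ft_force: [-2.7, -2.5, 3.9]
width: 0.0394
grasp_force: 30.0
```

```bash
python3 -c "
from look import *
print(s['moment'],s['joint_positions'])"
```

```text
19.9 [ 0.649  -0.0112  0.0739] [179.9219  -0.0574 -30.7796] 0.03942617767266213 29.999288320541382 [-2.6506 -2.5213  3.9404]
[-0.4565  0.5744  0.1499] [ -7.0266  33.2009  88.3668  -0.1111  58.4113 113.8113]
```

Torque is still only the running friction (about 0.15–0.2 Nm), so I turn on.

Emit:
arm_command(plan=[0, 0, 0, 0, 0, 0.06, -0.3, 0, 0, 0.001, 0, 0, 0.12, -0.3, 0, 0, 0.001, 0, 0, 0.16, -0.3, 0, 0, 0.001, 0, 0, 0.2, -0.3])

```text
t: 20.3
ee_pos: [0.6496, -0.0121, 0.0738]
orientation: [179.9, -0.2, -47.9]
ft_force: [1.1, -8.1, 0.7]
width: 0.0395
grasp_force: 30.0
```

```bash
python3 -c "
from look import *
print(s['moment'],s['joint_positions'])"
```

```text
20.3 [ 0.6496 -0.0121  0.0738] [179.9228  -0.1997 -47.8637] 0.03948543621061736 29.99892622232437 [ 1.0962 -8.1091  0.7012]
[-1.3778  0.0144  0.7821] [ -7.0405  33.2187  88.3509  -0.222   58.3299 130.9397]
```

Emit:
arm_command(plan=[0, 0, 0, 0, 0, 0.06, -0.3, 0, 0, 0.001, 0, 0, 0.12, -0.3, 0, 0, 0.001, 0, 0, 0.16, -0.3, 0, 0, 0.001, 0, 0, 0.2, -0.3])

```text
t: 20.7
ee_pos: [0.6489, -0.0119, 0.0739]
orientation: [179.9, -0.1, -65.1]
ft_force: [-3.1, -7.7, 6.4]
width: 0.0395
grasp_force: 30.0
```

```bash
python3 -c "
from look import *
print(s['moment'],s['joint_positions'])"
```

```text
20.7 [ 0.6489 -0.0119  0.0739] [179.9319  -0.1494 -65.0886] 0.03954342680026883 30.000519454479218 [-3.0629 -7.702   6.4293]
[-1.3115  0.6231  0.6253] [ -7.0478  33.2053  88.3669  -0.1911  58.4067 148.141 ]
```

The moment jumped to 0.78 Nm and the fingers then slipped at 0.63 Nm, after about 2.4 rad of turn. The nut is on its stop, so I release and rise.

Emit:
arm_command(plan=[0, 0, 0, 0, 0, 0, 0.3, 0, 0, 0, 0, 0, 0, 0.3, 0, 0, 0, 0, 0, 0, 0.3, 0, 0, 0, 0, 0, 0, 0.3, 0, 0, -0.3, 0, 0, 0, 0.36, 0, 0, -0.6, 0, 0, 0, 0.36, 0, 0, -0.8, 0, 0, 0, 0.36, 0, 0, -0.8, 0, 0, 0, 0.36, 0, 0, -0.8, 0, 0, 0, 0.36])

```text
t: 21.6
ee_pos: [0.6494, -0.0101, 0.1931]
orientation: [-179.9, -0.0, -65.0]
ft_force: [-0.8, -0.2, -0.5]
width: 0.0599
grasp_force: 0.0
```

```bash
python3 - <<'E'
from look import *
for n in("side","top"):
    f=grab_frame(n);P=cloud(f)
    m=(P[...,2]>.085)&(P[...,2]<.115)&(np.linalg.norm(P[...,:2]-(.499,-.018),axis=-1)<.025)
    q=P[m];print(n,"pin head",len(q), q.mean(0) if len(q) else "",np.percentile(q[:,2],90) if len(q) else "")
    if n=="side":cv2.imwrite("pics/s7.png",cv2.resize(f["color"][120:330,180:420],(686,600),interpolation=cv2.INTER_CUBIC))
E
```

```text
21.6 [ 0.6494 -0.0101  0.1931] [-179.9346   -0.0406  -65.0205] 0.059909062906739856 0.0 [-0.8369 -0.1627 -0.5312]
side pin head 159 [ 0.4989 -0.0237  0.0913] 0.09347534991560694
top pin head 0
```

View pics/s7.png

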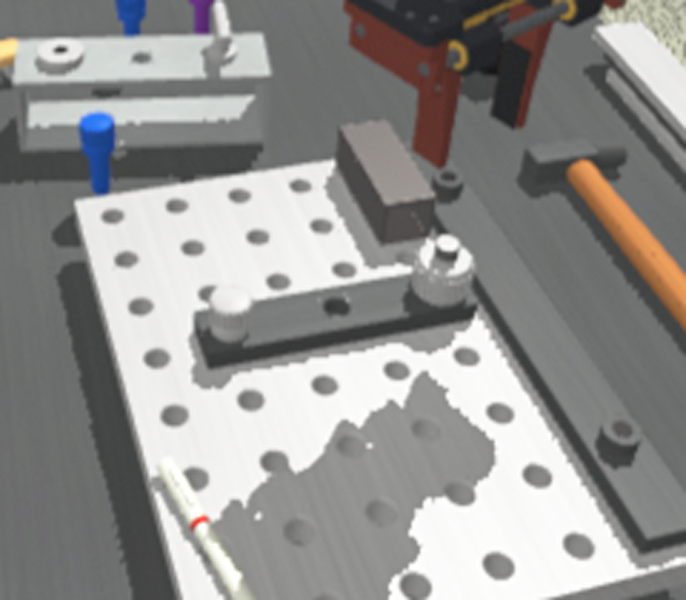

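The side view shows the pin seated on the bar at (230,313) and the nut tight at (443,272). The tube, marker and other pins are where they were, and the gripper is clear. I hand in.

```bash
python3 -c "
from h import *
print(manip.hand_in())"
```

```text
the job is handed in; nothing more can be done
None
```

I handed the job in at about 21.7 s of the 72 s: the bar is square with its hole over the plate hole, the long pin is seated through both, the nut is turned onto its hard stop, and the tube, marker and other pins look unmoved. The hand-in returned no verdict.

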